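# Stow the pocket tester in the bench drawer

## Robot

A 6-joint arm with a two-finger parallel gripper is mounted at the origin on the work surface. World frame = base frame: x ahead of the robot, y to its left, z up, the work surface at z = 0. Lengths are in mm, angles in degrees, forces in N, time in s.
With the tool pointing down it reaches from about 300 to 850 mm from the base axis. Payload 4.2 kg.
Tool frame: the origin (TCP) lies at the very end of the fingers, on their centre line; the grasp point (between the pads) lies 19 mm behind it (hold_point_z is the z of the grasp point in the tool frame, in mm); z points along the fingers, y is the direction in which the jaws open and shut (so a half turn about z gives the same grasp; the last joint's range is limited). The gripper opens to 91 mm and grips with 3 to 60 N. Pads are 32 mm wide; open, the fingers measure 118 mm over their backs; the gripper's body (76 mm by 178 mm) begins 60 mm behind the grasp point.
Start: joints at [-69.729, 18.312, 89.639, -0, 72.044, -1.146], TCP at [209.969, -535.31, 213.976] pointing down, gripper open.
Joint ranges: [-177.97, 177.97], [-48.28, 115.42], [12.27, 149.76], [-77.06, 257.06], [2.81, 150.46], [-146.56, 146.56]. Speed limits (degrees/s): [147.25, 147.25, 180, 180, 180, 180].

## Interface

Orientations are given as [roll, pitch, yaw] about the fixed x, y, z axes, in that order (R = Rz(yaw) Ry(pitch) Rx(roll)).
In Python, from workcell import state, grab_frame, job_done, hold_point_z gives the robot as it stands. The module is installed in compiled form; this text tells all that it offers.
- The arm moves only by the shell command python3 -m creep 'ROWS' [FORCE]. ROWS is JSON, a list of rows, each a list of 7 numbers: the closure, from 0 (fully open) to 1 (shut), then the shift along the tool's x, y, z in mm, then the turn, a rotation vector about the tool's x, y, z in degrees. A call has 1 to 5 rows; each row shifts and turns the commanded pose from where the row before left it, along the tool's axes as they then stand; what a row does not reach is not made up. A row lasts 1/8 s, in which the tool goes at most 62.5 mm and 10.7 degrees, less where a joint would pass 70% of its speed; a pose out of reach is approached as far as the arm can. A call is refused whole if a number of a shift passes 62.5 or a number of a turn 10.7, either way. A call with a gripper value outside its range is refused whole. The fingers move at their own pace and stop on an object; FORCE is the grip in N (left out, the last holds). Time passes only in rows, so rows that do not move let the fingers close. It gives the time, the measured TCP pose, the force and the opening at its end, in the units of the state.
- state(): the state, without advancing time (a new reading comes with each control period).
- grab_frame(name): name is "scene" or "top" or "wrist"; returns a dict with "frame" (420x560x3 uint8, red, green, blue), "fx", "fy", "cx", "cy" (pixels), "view" (4x4, takes a point from world to camera coordinates). Camera axes: x right, y down, z forward; pixel columns grow to the right and rows downward; lengths in mm; the calibration is good to about 2 mm. A picture is of the moment at which its call begins. There is no depth.
- job_done(): hands the job in, once; it reports no verdict.
The state is a dict: "time_s": time; "qpos": joint angles; "qvel": joint speeds; "effort": joint torques, N m; "ee_pos": TCP position; "ee_rot": TCP orientation; "force": force on the tool from outside, world axes, zero at the start; "torque": the same for the moment, N m; "gripper_width": finger opening in mm.
Only numpy, scipy, OpenCV 4.12 (cv2) and the standard library are available. Lean on these libraries where they do the work, as an engineer would, in place of code of your own. Each camera call takes 0.05 s, during which the arm holds its last target.

## Task

The drawer of the small bench-top cabinet has been left ajar: pull it out all the way, then lay the pocket tester flat, display up and lengthwise, in its empty bay (lower it in with the gripper, do not drop it). Let go and push the drawer fully shut. Leave the pipette, the capped cup and the amber bottle where they are.

Things in the scene. Friction and masses are not known exactly. Their poses are not given: they have to be found in the camera images.
- drawer (a joint): How far the drawer is pulled out (m): 0 shut, 0.19 fully out (stop). It slides along the cabinet's -x, towards the robot, with about 1.5 N of friction, and stays where it is left.
- cabinet: White bench-top cabinet, fixed, 235 mm deep (x), 216 wide (y), 105 high, with a single drawer in its front. Origin: foot of the front face, centre; x points into the cabinet (away from the robot), z up.
- drawer_handle (a point): Middle of the drawer's straight steel bar handle: bar 10 mm thick, 110 mm long along y, 76 mm above the bench. Its centre line stands 45 mm in front of the drawer's grey front panel (15 mm thick, 212 wide, spanning 10 to 96 mm above the bench). Axes as the cabinet's. It moves with the drawer.
- drawer_bay (a point): Centre of the floor of the drawer's empty bay (+y side), 16 mm above the bench; moves with the drawer, axes as the cabinet's. Bay 190 mm long (x), 110 wide (y). Heights above its floor: outer and rear walls 42 mm, divider on -y 34, front panel 80, cabinet top's underside 81. Beyond the divider: fixed capped cups, 37 high. Fully out, the whole bay is clear of the cabinet's top.
- tester: Pocket pH tester, 150 mm long (x), about 110 g, lying display up on the bench, to the robot's left or right. White body 95 long, 38 wide, 26 high (x -75 to +20 mm), black display on top at x = -30 mm, two round grey keys at x = -60 mm; grey sensor cap 30 wide, 22 high (x +20 to +75 mm). Origin: centre of the underside; z up through the display.
- pipette: Bystander: grey and white hand pipette, 210 mm long, 30 wide (with a finger hook to 32 mm on its +y side), 26 high, lying along its x on the bench. Origin: underside, near its middle (x from -112 to +97 mm).
- cup: Bystander: upright clear sample cup with a flat cardboard-coloured lid, 66 mm across the lid, 71 high. Origin: centre of the underside.
- flask: Bystander: upright amber glass bottle, 80 mm across, 150 high. Origin: centre of the underside.

How it is judged:
By the outcome, as a careful person would: the job done as asked, in the order asked, and still so for the second after the job is handed in, with the robot touching nothing.
It also fails if it takes over 61 s, if anything falls off the work surface, if the arm or the gripper's body presses on something with over 40 N, if the wrist force passes 120 N, or if a joint passes its speed limit or range.

## Working session

There is one attempt and no reset: what is moved stays moved. The work goes in short steps, Python scripts to look and compute and a shell command to move; the robot and the scene stay as the last step left them, time stands still between calls to the robot, and variables do not carry over. Pictures are saved under pics/ and viewed, and the job is handed in when it is done.

```bash
mkdir -p pics; python3 - <<'E'
from workcell import state,grab_frame,hold_point_z
import cv2
print(state(),hold_point_z)
for n in("scene","top"):
    f=grab_frame(n);cv2.imwrite(f"pics/{n}0.png",f["frame"][...,::-1]);print(n,f["fx"],f["fy"],f["cx"],f["cy"],f["view"])
E
```

```text
{'time_s': 0.0, 'qpos': array([-6.97312878e+01,  1.83527916e+01,  8.97057854e+01, -7.34771619e-04,
        7.20428401e+01, -1.14711695e+00]), 'qvel': array([-0.01283701, -0.142805  , -0.06221544, -0.02404654, -0.02230145,
        0.02251096]), 'effort': array([ 8.89452367e-04, -4.12459660e+01, -2.31968415e+01,  7.26185599e-02,
        4.58980550e-02, -1.61735711e-04]), 'ee_pos': array([ 209.76660194, -534.84135061,  213.1129435 ]), 'ee_rot': array([-1.79898589e+02, -1.33189601e-03,  2.14160551e+01]), 'force': array([ 0.12818888,  0.69287077, -0.23667403]), 'torque': array([ 0.01358337,  0.00573644, -0.01140867]), 'gripper_width': 90.98895184833972} -18.8
scene 419.81085755842616 419.81085755842616 289.2778481571947 213.14832550432453 [[-6.61712328e-01  7.49550198e-01  1.76436016e-02  4.12157651e+02]
 [ 5.85669006e-01  5.31442101e-01 -6.12013977e-01 -3.14896739e+02]
 [-4.68111750e-01 -3.94643883e-01 -7.90650109e-01  1.49044886e+03]
 [ 0.00000000e+00  0.00000000e+00  0.00000000e+00  1.00000000e+00]]
top 409.2358429635662 409.2358429635662 273.9831859272035 208.0169327283199 [[ 2.55673760e-02 -9.99560959e-01  1.49732824e-02 -3.26024511e+01]
 [-9.97323038e-01 -2.65308400e-02 -6.81386204e-02  6.20445534e+02]
 [ 6.85059585e-02 -1.31910738e-02 -9.97563496e-01  9.39088517e+02]
 [ 0.00000000e+00  0.00000000e+00  0.00000000e+00  1.00000000e+00]]
```

View pics/scene0.png

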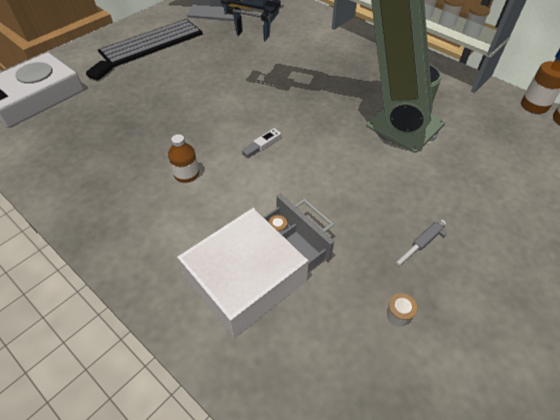

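View pics/top0.png

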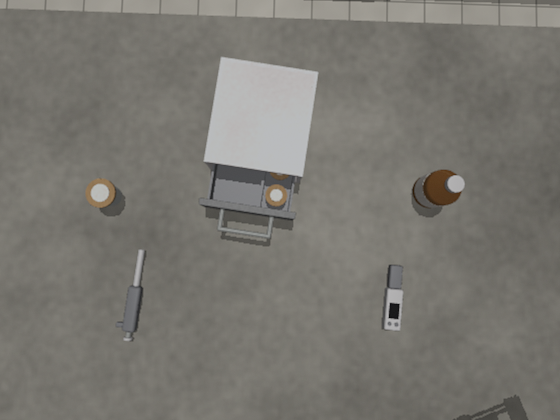

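The top view shows the cabinet with its roof corners near (221,59), (317,71), (303,175) and (206,162). The handle bar runs from about (219,231) to (270,237). The tester spans about (396,265) to (393,330) with its keys nearest the robot, and it lies on the robot's right. The pipette and cup are on the left, and the bottle is at (440,188). Next I'll measure.

```bash
cat > h.py <<'E'
import numpy as np,cv2
from workcell import grab_frame,state
from scipy.spatial.transform import Rotation as Ro
def ray(f,u,v,z):
    V=f["view"];R=V[:3,:3];t=V[:3,3];c=-R.T@t
    d=R.T@np.array([(u-f["cx"])/f["fx"],(v-f["cy"])/f["fy"],1.]);return c+d*(z-c[2])/d[2]
def proj(f,p):
    q=f["view"][:3,:3]@np.array(p,float)+f["view"][:3,3];return np.array([f["fx"]*q[0]/q[2]+f["cx"],f["fy"]*q[1]/q[2]+f["cy"]])
E
python3 - <<'E'
from h import *
f=grab_frame("top");im=f["frame"];h=cv2.cvtColor(im,cv2.COLOR_RGB2HSV)
g=im.min(2)
m=(g>150).astype(np.uint8);m[:40]=0
cs=[c for c in cv2.findContours(m,0,2)[0] if cv2.contourArea(c)>3000]
r=cv2.minAreaRect(cs[0]);b=cv2.boxPoints(r);print("cab",r);
P=[ray(f,*q,105)for q in b];print(np.round(P,1))
# handle and tester crops
A=cv2.resize(im[140:245,190:320],None,fx=6,fy=5.5,interpolation=cv2.INTER_CUBIC)
B=cv2.resize(im[255:340,350:440],None,fx=7,fy=7,interpolation=cv2.INTER_CUBIC)
cv2.imwrite("pics/a.png",A[...,::-1]);cv2.imwrite("pics/b.png",B[...,::-1])
roi=im[255:345,365:425];rg=roi.min(2)
mw=(rg>140).astype(np.uint8)
c=max(cv2.findContours(mw,0,2)[0],key=cv2.contourArea);r=cv2.minAreaRect(c);print("white body",r)
ctr=np.array(r[0])+[365,255];print(ray(f,*ctr,26))
bp=cv2.boxPoints(r)+[365,255];print(np.round([ray(f,*q,26)for q in bp],1))
E
```

```text
cab ((260.89764404296875, 116.12850952148438), (100.27208709716797, 106.07935333251953), 8.790543556213379)
[[ 713.   139.6  105. ]
 [ 946.2  112.8  105. ]
 [ 918.6 -105.5  105. ]
 [ 685.7  -74.7  105. ]]
white body ((28.634483337402344, 54.386207580566406), (15.446460723876953, 40.360103607177734), 4.763641834259033)
[ 393.79397909 -298.29877172   26.        ]
[[ 349.2 -276.9   26. ]
 [ 440.8 -284.    26. ]
 [ 438.7 -319.8   26. ]
 [ 347.1 -312.5   26. ]]
```

View pics/a.png

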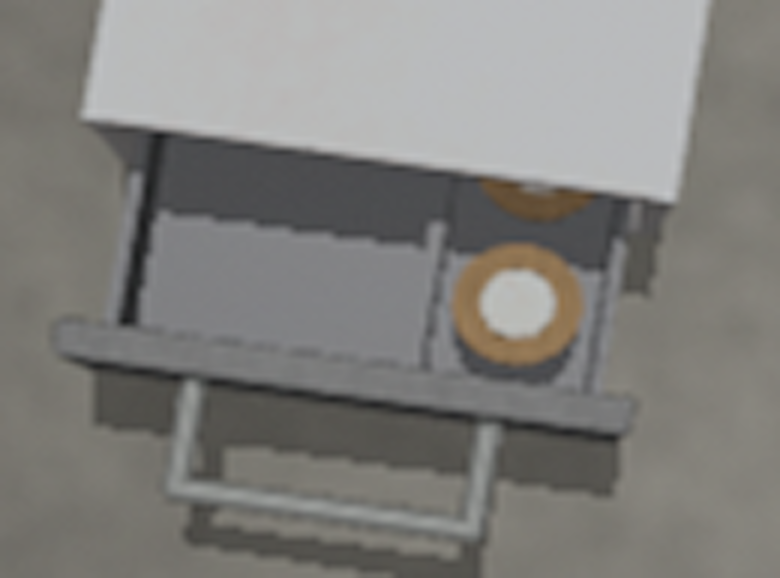

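View pics/b.png

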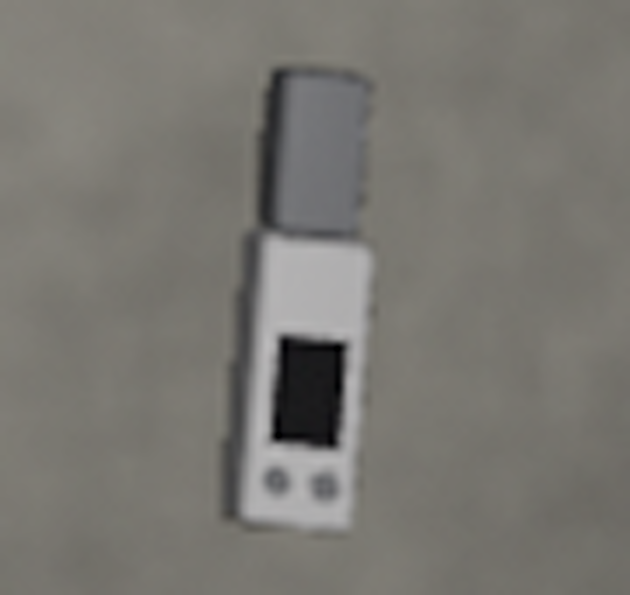

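```bash
python3 - <<'E'
from h import *
f=grab_frame("top");s=grab_frame("scene")
a=ray(f,219.2,229.6,79);b=ray(f,268.3,236.4,79);print("handle",a,b,(a+b)/2,np.linalg.norm(a-b),np.degrees(np.arctan2(-(a-b)[0],(a-b)[1])))
# panel top front edge corners
p=ray(f,190+52/6,140+350/5.5,96);q=ray(f,190+630/6,140+432/5.5,96);print("panel",p,q,(p+q)/2,np.degrees(np.arctan2(-(p-q)[0],(p-q)[1])))
c=ray(f,350+318/7,255+152/7,22);print("cap",c)
for P in([713,139.6,105],[685.7,-74.7,105],(a+b)/2,[421,-300,26]):print(proj(s,P))
A=cv2.resize(s["frame"][190:280,240:345],None,fx=7,fy=6.5,interpolation=cv2.INTER_CUBIC)
cv2.imwrite("pics/c.png",A[...,::-1])
E
```

```text
handle [566.4927734  103.28552141  79.        ] [554.36900754  -4.7726247   79.        ] [560.43089047  49.25644836  79.        ] 108.7361422894109 -6.401624725065182
panel [621.11649608 147.45968202  96.        ] [594.36053786 -61.43832441  96.        ] [607.73851697  43.01067881  96.        ] -7.298787411997187
cap [ 468.23255586 -303.3135542    22.        ]
[308.58589742 259.56240802]
[253.26904666 206.65373305]
[318.44241005 209.9098792 ]
[261.86916411 139.6170545 ]
```

View pics/c.png

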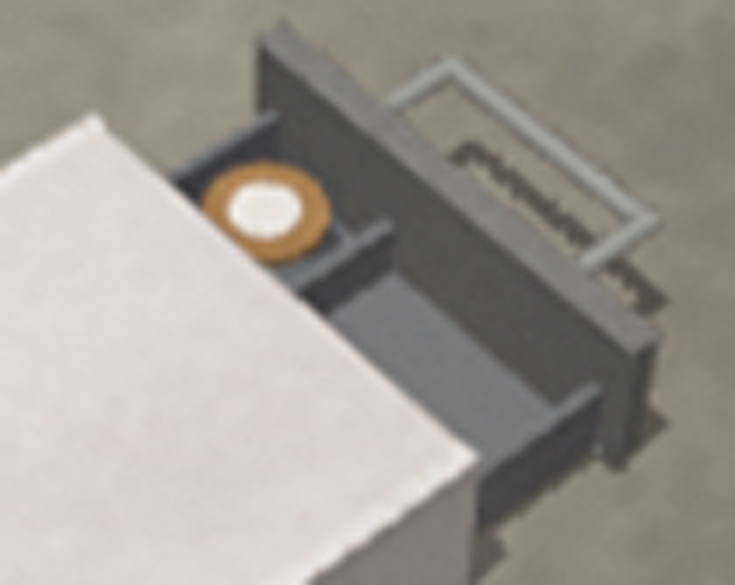

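The scene view agrees: the handle centre projects to (318,210) and I see it at (319,211). I measure the handle at (560,49), the cabinet yaw at about -7.1°, and the tester at about (421,-300) with a yaw of about -4.5°. Now I'll move above the handle.

```bash
python3 -m creep '[[0.3,45,-34.6,0,0,0,0],[0.58,45,-34.6,0,0,0,0],[0.58,45,-34.6,0,0,0,0],[0.58,45,-34.6,0,0,0,0],[0.58,45,-34.6,0,0,0,0]]' 20
python3 -m creep '[[0.58,45,-34.6,0,0,0,0],[0.58,45,-34.6,0,0,0,0],[0.58,45,-34.6,0,0,0,0],[0.58,45,-34.6,0,0,0,0],[0.58,45,-34.6,0,0,0,0]]' 20
python3 -m creep '[[0.58,45,-34.6,0,0,0,0],[0.58,45,-34.6,0,0,0,0],[0.58,0,0,0,0,0,-10.27],[0.58,0,0,0,0,0,-10.27],[0.58,0,0,0,0,0,-10.27]]' 20
python3 -m creep '[[0.58,0,0,0,0,0,-10.27],[0.58,0,0,0,0,0,-10.27],[0.58,0,0,0,0,0,-10.27],[0.58,0,0,0,0,0,0]]' 20
```

```text
time_s: 0.88
ee_pos: [356.9, -290.5, 214.0]
ee_rot: [180.0, -0.0, 21.4]
force: [0.4, 0.4, 0.3]
gripper_width: 44.0
time_s: 1.5
ee_pos: [503.3, -47.2, 214.1]
ee_rot: [180.0, -0.0, 21.4]
force: [0.5, -1.1, 0.7]
gripper_width: 38.4
time_s: 2.12
ee_pos: [561.0, 48.7, 213.7]
ee_rot: [-180.0, 0.0, 52.6]
force: [0.4, 0.2, -0.9]
gripper_width: 38.3
time_s: 2.62
ee_pos: [561.0, 48.4, 213.8]
ee_rot: [-180.0, 0.0, 82.9]
force: [0.9, 0.4, 0.8]
gripper_width: 38.1
```

```bash
python3 -m creep '[[0.58,0,0,50,0,0,0],[0.58,0,0,50,0,0,0],[0.58,0,0,0,0,0,0]]' 20
python3 - <<'E'
from h import *
for n in("wrist",):
    f=grab_frame(n);cv2.imwrite(f"pics/{n}1.png",f["frame"][...,::-1])
    for P in([561,48.5,81],[566.5,103.3,81],[554.4,-4.8,81]):print(proj(f,P))
f=grab_frame("scene");cv2.imwrite("pics/s1.png",cv2.resize(f["frame"][120:300,200:400],None,fx=4,fy=3.3)[...,::-1])
E
```

```text
time_s: 3.0
ee_pos: [558.1, 48.2, 110.7]
ee_rot: [-179.5, 0.1, 82.9]
force: [-0.1, 0.6, 1.1]
gripper_width: 38.1
[288.56931463 236.09620042]
[286.78847246 153.77750728]
[288.37712097 307.0490254 ]
```

View pics/wrist1.png

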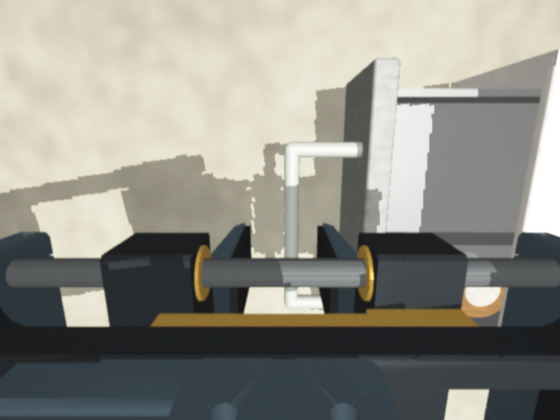

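View pics/s1.png

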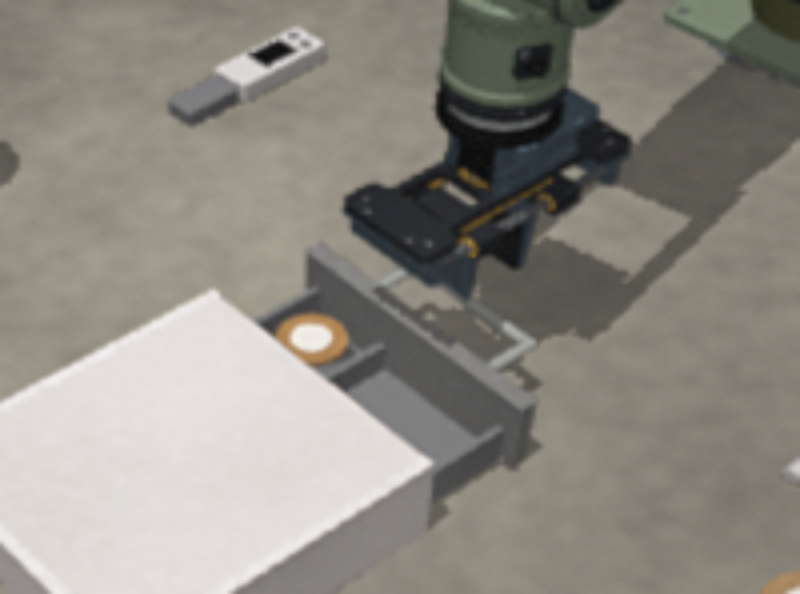

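The wrist view shows the bar at column ~292, between the fingers whose inner faces are at ~248 and ~320. The panel edge is at ~365, clear of the right-hand finger. I'll lower, close and pull.

```bash
python3 -m creep '[[0.58,0,1,20,0,0,0],[0.58,0,1,20,0,0,0],[0.58,0,0,14,0,0,0],[0.58,0,0,0,0,0,0]]' 20
python3 -m creep '[[1,0,0,0,0,0,0],[1,0,0,0,0,0,0],[1,0,0,0,0,0,0],[1,0,0,0,0,0,0]]' 20
```

```text
time_s: 3.6
ee_pos: [563.4, 48.2, 60.4]
ee_rot: [180.0, -0.0, 83.0]
force: [0.0, -0.3, 0.2]
gripper_width: 38.2
time_s: 4.1
ee_pos: [563.2, 48.2, 60.4]
ee_rot: [180.0, -0.0, 83.0]
force: [-0.7, 0.1, 3.0]
gripper_width: 9.7
```

```bash
python3 -m creep '[[1,0,-8,0,0,0,0],[1,0,-15,0,0,0,0],[1,0,-15,0,0,0,0],[1,0,-15,0,0,0,0],[1,0,-15,0,0,0,0]]' 20
python3 -m creep '[[1,0,-8,0,0,0,0],[1,0,-8,0,0,0,0],[1,0,-6,0,0,0,0],[1,0,-4,0,0,0,0]]' 20
```

```text
time_s: 4.72
ee_pos: [494.8, 56.8, 60.4]
ee_rot: [179.9, -0.0, 83.0]
force: [2.5, 1.2, 5.1]
gripper_width: 9.2
time_s: 5.22
ee_pos: [469.1, 60.0, 60.3]
ee_rot: [180.0, -0.0, 83.0]
force: [1.9, 2.2, 6.0]
gripper_width: 9.4
```

```bash
for i in 1 ; do python3 -m creep '[[1,0,-4,0,0,0,0],[1,0,-4,0,0,0,0]]' 20
python3 -m creep '[[1,0,-3,0,0,0,0],[1,0,-3,0,0,0,0]]' 20
python3 -m creep '[[1,0,-3,0,0,0,0],[1,0,0,0,0,0,0]]' 20; done
```

```text
time_s: 5.48
ee_pos: [461.4, 61.0, 60.4]
ee_rot: [180.0, -0.0, 83.0]
force: [1.3, 1.3, 6.2]
gripper_width: 9.2
time_s: 5.72
ee_pos: [455.4, 61.7, 60.4]
ee_rot: [180.0, -0.0, 83.0]
force: [1.7, 2.2, 6.6]
gripper_width: 9.5
time_s: 5.98
ee_pos: [451.9, 62.2, 60.3]
ee_rot: [-180.0, -0.0, 83.0]
force: [1.1, 2.7, 6.9]
gripper_width: 9.5
```

```bash
python3 -m creep '[[1,0,-3,0,0,0,0],[1,0,-2,0,0,0,0]]' 20
python3 -m creep '[[1,0,-2,0,0,0,0],[1,0,-2,0,0,0,0]]' 20
python3 -m creep '[[1,0,-2,0,0,0,0],[1,0,0,0,0,0,0]]' 20
```

```text
time_s: 6.22
ee_pos: [450.9, 62.4, 60.4]
ee_rot: [179.5, -0.1, 83.1]
force: [12.0, -2.4, -3.8]
gripper_width: 9.2
time_s: 6.48
ee_pos: [451.0, 62.4, 60.5]
ee_rot: [179.1, -0.1, 83.1]
force: [20.5, -4.1, -14.7]
gripper_width: 9.4
time_s: 6.72
ee_pos: [451.0, 62.4, 60.5]
ee_rot: [178.8, -0.1, 83.1]
force: [22.9, -4.7, -17.2]
gripper_width: 9.6
```

The stop shows at 451: the force rose to 23 N with no further motion. I'll relax, release, lift and check.

```bash
python3 -m creep '[[1,0,4,0,0,0,0],[1,0,5,0,0,0,0],[0.58,0,0,0,0,0,0],[0.58,0,0,0,0,0,0],[0.58,0,0,0,0,0,0]]' 20
python3 -m creep '[[0.58,0,0,-40,0,0,0],[0.58,0,0,-50,0,0,0],[0.58,0,0,-50,0,0,0],[0.3,0,-60,0,0,0,0],[0.3,0,0,0,0,0,0]]' 20
python3 - <<'E'
from h import *
f=grab_frame("top");cv2.imwrite("pics/t2.png",f["frame"][...,::-1])
A=cv2.resize(f["frame"][130:290,170:330],None,fx=5,fy=3.7,interpolation=cv2.INTER_CUBIC);cv2.imwrite("pics/t2z.png",A[...,::-1])
E
```

```text
time_s: 7.35
ee_pos: [449.6, 61.7, 59.4]
ee_rot: [-179.9, 0.0, 83.1]
force: [0.5, -0.4, 0.7]
gripper_width: 36.2
time_s: 7.98
ee_pos: [386.8, 68.9, 199.5]
ee_rot: [-179.8, 0.1, 83.1]
force: [0.7, -0.6, 0.5]
gripper_width: 55.2
```

View pics/t2z.png

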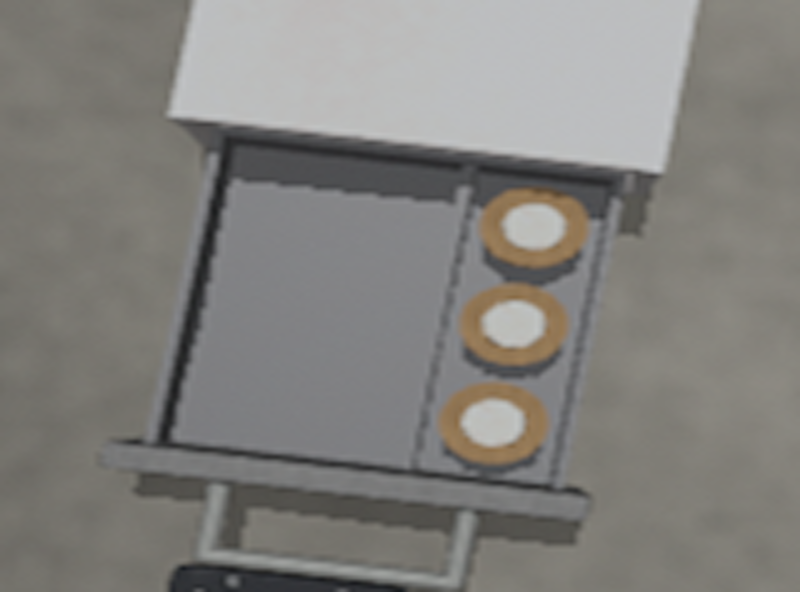

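```bash
python3 - <<'E'
from h import *
f=grab_frame("top")
g=lambda a,b,z:ray(f,170+a/5,130+b/3.7,z)
for n,a,b,z in(("flFL",170,443,16),("flFR",415,470,16),("wallouterF",160,440,58),("wallouterR",222,150,58),("divL_R",460,180,50),("divL_F",418,465,50),("panelL",102,455,96),("panelR",585,510,96)):print(n,g(a,b,z).round(1))
ex=np.array([.9925,-.122]);ey=np.array([.122,.9925]);o=np.array([451,62.4])
for n,a,b,z in(("flFL",170,443,16),("flFR",415,470,16),("wallouterF",160,440,58),("wallouterR",222,150,58),("divL_R",460,180,50),("divL_F",418,465,50),("panelL",102,455,96),("panelR",585,510,96)):
    p=g(a,b,z)[:2]-o;print(n,round(p@ex,1),round(p@ey,1))
E
```

```text
flFL [519.4 144.6  16. ]
flFR [505.3  29.7  16. ]
wallouterF [522.6 142.7  58. ]
wallouterR [700.1 121.3  58. ]
divL_R [685.7  13.1  50. ]
divL_F [510.1  27.2  50. ]
panelL [514.7 161.1  96. ]
panelR [488.2 -46.6  96. ]
flFL 57.8 89.9
flFR 57.9 -25.9
wallouterF 61.3 88.4
wallouterR 240.0 88.8
divL_R 239.0 -20.3
divL_F 62.9 -27.7
panelL 51.2 105.7
panelR 50.2 -103.7
```

The drawer is fully out: bar to cabinet front is 250 = 190+15+45 mm. In handle axes the bay centre is (155, +33), which is about (609,76) in world. Now the tester.

```bash
python3 -m creep '[[0.25,-51.8,10.8,0,0,0,0],[0.25,-51.8,10.8,0,0,0,0],[0.25,-51.8,10.8,0,0,0,0],[0.25,-51.8,10.8,0,0,0,0],[0.25,-51.8,10.8,0,0,0,0]]' 20
python3 -m creep '[[0.25,-51.8,10.8,0,0,0,0],[0.25,-51.8,10.8,0,0,0,0],[0.25,0,0,0,0,0,9.7],[0.25,0,0,0,0,0,9.7],[0.25,0,0,0,0,0,9.7]]' 20
python3 -m creep '[[0.25,0,0,0,0,0,9.7],[0.25,0,0,0,0,0,9.7],[0.25,0,0,0,0,0,9.7],[0.25,0,0,0,0,0,9.7],[0.25,0,0,0,0,0,9.7]]' 20
python3 -m creep '[[0.25,0,0,40,0,0,9.7],[0.25,0,0,45,0,0,0],[0.25,0,0,0,0,0,0]]' 20
python3 - <<'E'
from h import *
f=grab_frame("wrist");cv2.imwrite("pics/w3.png",f["frame"][...,::-1])
s=state();print(s["ee_pos"],s["ee_rot"])
for P in([421,-300,26],[440,-301.7,26],[346,-294,26],[497,-305.5,22]):print(proj(f,P))
E
```

```text
time_s: 8.7
ee_pos: [414.3, -197.0, 199.5]
ee_rot: [180.0, -0.0, 83.0]
force: [0.8, 0.2, 0.0]
gripper_width: 68.3
time_s: 9.32
ee_pos: [422.9, -301.1, 198.9]
ee_rot: [-179.9, 0.0, 53.6]
force: [-0.0, -0.6, 0.8]
gripper_width: 68.7
time_s: 9.95
ee_pos: [423.1, -300.8, 199.1]
ee_rot: [-180.0, 0.0, 5.1]
force: [0.2, -0.3, -0.8]
gripper_width: 68.4
time_s: 10.32
ee_pos: [420.7, -299.0, 111.5]
ee_rot: [-179.7, 0.4, -4.3]
force: [-0.1, 0.1, 1.5]
gripper_width: 68.4
[ 422.30334951 -300.15019614  113.8587885 ] [-1.79911657e+02  1.54242730e-01 -4.26961323e+00]
[285.88126901 214.25744204]
[286.24235846 192.28767667]
[285.34681693 293.87245003]
[285.76431344 121.71544346]
```

View pics/w3.png

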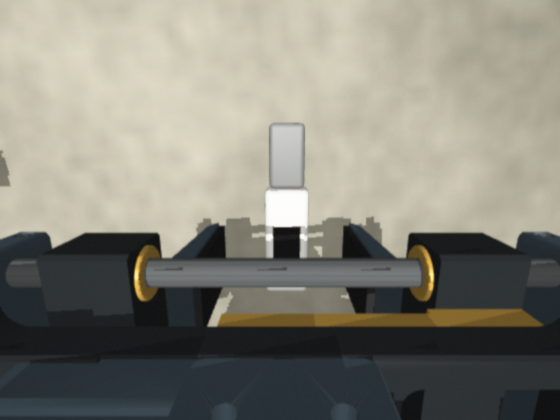

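The wrist view shows the tester upright in the picture and centred between the fingers: cap end at row 123, body/cap joint at 188, column ~287, as predicted. I'll lower and grip.

```bash
python3 -m creep '[[0.25,-4,0,45,0,0,0],[0.25,0,0,40,0,0,0],[0.25,0,0,15,0,0,0],[0.25,0,0,9,0,0,0],[0.25,0,0,0,0,0,0]]' 20
python3 -m creep '[[0.7,0,0,0,0,0,0],[0.7,0,0,0,0,0,0],[0.7,0,0,0,0,0,0],[0.7,0,0,0,0,0,0]]' 20
```

```text
time_s: 11.0
ee_pos: [419.3, -300.3, 6.8]
ee_rot: [179.9, -0.1, -4.3]
force: [0.1, 0.3, -0.3]
gripper_width: 68.5
time_s: 11.5
ee_pos: [418.6, -299.9, 6.4]
ee_rot: [180.0, -0.0, -4.3]
force: [-0.6, -0.1, 2.7]
gripper_width: 37.9
```

```bash
python3 -m creep '[[0.7,0,0,-20,0,0,0],[0.7,0,0,-40,0,0,0],[0.7,0,0,-50,0,0,0],[0.7,0,0,-40,0,0,0],[0.7,0,0,0,0,0,0]]' 25
python3 -m creep '[[0.7,10,-25,0,0,0,0],[0.7,19.8,-48.7,0,0,0,0],[0.7,19.8,-48.7,0,0,0,0],[0.7,19.8,-48.7,0,0,0,0],[0.7,19.8,-48.7,0,0,0,0]]' 25
python3 -m creep '[[0.7,19.8,-48.7,0,0,0,0],[0.7,19.8,-48.7,0,0,0,0],[0.7,19.8,-48.7,0,0,0,0],[0.7,9.6,-23.6,0,0,0,2.8],[0.7,0,0,0,0,0,0]]' 25
python3 - <<'E'
from h import *
for n in("wrist","top"):
    f=grab_frame(n);cv2.imwrite(f"pics/{n}4.png",f["frame"][...,::-1])
E
```

```text
time_s: 12.12
ee_pos: [420.0, -300.8, 158.8]
ee_rot: [179.8, -0.3, -4.3]
force: [-0.1, -0.2, -1.3]
gripper_width: 37.8
time_s: 12.75
ee_pos: [523.0, -85.3, 153.9]
ee_rot: [-180.0, 0.2, -4.3]
force: [1.2, -0.3, -1.2]
gripper_width: 38.1
time_s: 13.38
ee_pos: [604.5, 78.6, 153.3]
ee_rot: [179.9, 0.2, -6.9]
force: [-0.7, -0.1, -2.1]
gripper_width: 37.4
```

View pics/wrist4.png

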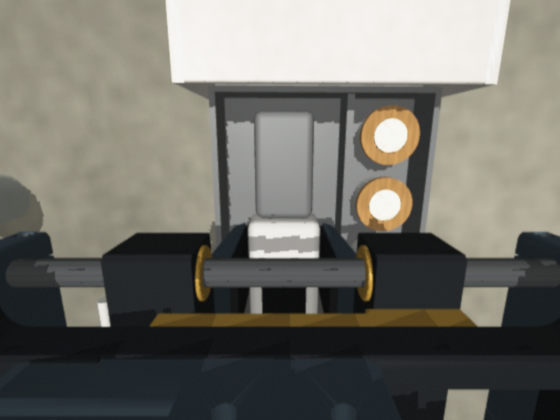

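View pics/top4.png

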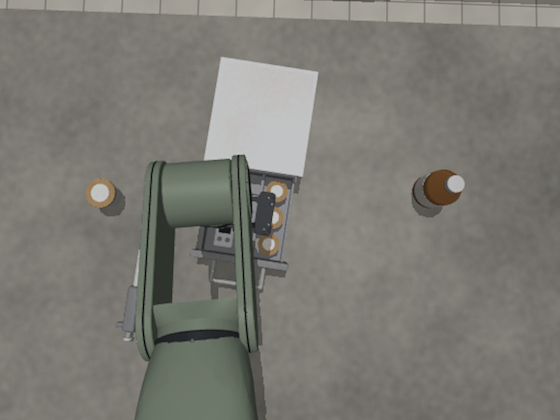

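The wrist view shows the tester (columns 250–318) centred between the outer wall at ~222 and the divider at ~345, parallel to them, with its cap end (row 112) short of the rear wall (~95). Lowering.

```bash
python3 -m creep '[[0.7,1,1.5,40,0,0,0],[0.7,0,0,40,0,0,0],[0.7,0,0,25,0,0,0],[0.7,0,0,10,0,0,0],[0.7,0,0,0,0,0,0]]' 25
python3 - <<'E'
from h import *
f=grab_frame("wrist");cv2.imwrite("pics/w5.png",f["frame"][...,::-1]);print(state()["ee_pos"],state()["force"])
E
```

```text
time_s: 14.1
ee_pos: [605.5, 74.6, 40.6]
ee_rot: [180.0, 0.1, -7.1]
force: [0.5, -0.6, -0.9]
gripper_width: 37.9
[606.28811169  74.82835856  41.55162418] [-0.17271653  0.14983016 -0.72174469]
```

View pics/w5.png

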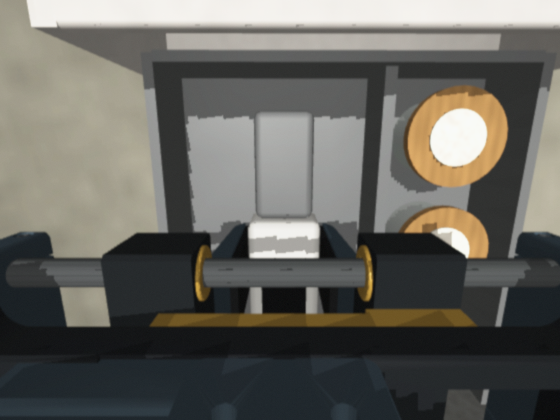

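The tester is clear of all the walls: cap at columns 255–313, bay inner walls at ~185 and ~365. Now the final lowering.

```bash
python3 -m creep '[[0.7,0,0,8,0,0,0],[0.7,0,0,5,0,0,0],[0.7,0,0,1,0,0,0],[0.7,0,0,0,0,0,0]]' 25
python3 -m creep '[[0.7,0,0,1.5,0,0,0],[0.7,0,0,0,0,0,0]]' 25
python3 -m creep '[[0.7,0,0,1,0,0,0],[0.7,0,0,0,0,0,0]]' 25
python3 -m creep '[[0.7,0,0,1,0,0,0],[0.7,0,0,0,0,0,0]]' 25
```

```text
time_s: 14.65
ee_pos: [606.0, 75.4, 27.0]
ee_rot: [180.0, -0.0, -7.1]
force: [-0.5, -0.2, -1.5]
gripper_width: 37.9
time_s: 14.9
ee_pos: [605.9, 75.4, 25.4]
ee_rot: [180.0, 0.0, -7.1]
force: [-0.4, -0.1, -1.5]
gripper_width: 37.6
time_s: 15.15
ee_pos: [605.9, 75.4, 24.4]
ee_rot: [180.0, 0.0, -7.1]
force: [-0.0, 0.0, -1.1]
gripper_width: 37.7
time_s: 15.4
ee_pos: [605.9, 75.3, 23.3]
ee_rot: [180.0, 0.0, -7.1]
force: [0.2, -0.1, -0.4]
gripper_width: 37.8
```

Contact has begun, with the weight coming off the gripper. One more small step, then open partway: 55 mm, so the finger backs stay inside the bay.

```bash
python3 -m creep '[[0.7,0,0,0.8,0,0,0],[0.7,0,0,0,0,0,0]]' 25
python3 -m creep '[[0.5,0,0,0,0,0,0],[0.4,0,0,0,0,0,0],[0.4,0,0,0,0,0,0],[0.4,0,0,0,0,0,0]]' 25
python3 -m creep '[[0.4,0,0,-20,0,0,0],[0.4,0,0,-40,0,0,0],[0.4,0,0,-50,0,0,0],[0.4,0,0,-40,0,0,0],[0.4,0,0,0,0,0,0]]' 25
python3 - <<'E'
from h import *
f=grab_frame("wrist");cv2.imwrite("pics/w6.png",f["frame"][...,::-1]);print(state()["ee_pos"],state()["force"])
E
```

```text
time_s: 15.65
ee_pos: [605.9, 75.4, 22.6]
ee_rot: [180.0, 0.0, -7.1]
force: [0.2, 1.0, -1.0]
gripper_width: 37.9
time_s: 16.15
ee_pos: [606.0, 75.4, 22.7]
ee_rot: [180.0, -0.0, -7.1]
force: [0.7, 0.2, -0.3]
gripper_width: 54.4
time_s: 16.77
ee_pos: [608.1, 75.6, 176.6]
ee_rot: [-179.9, -0.5, -7.1]
force: [-0.4, 1.0, -0.2]
gripper_width: 54.9
[606.6007938   75.46519185 174.10328424] [ 0.30571261 -0.79904522 -0.05138012]
```

View pics/w6.png

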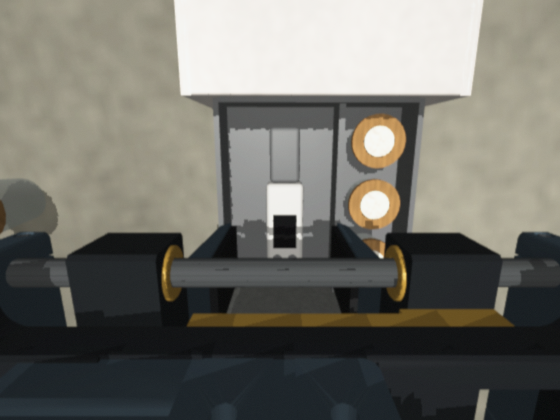

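The tester lies flat in the bay with its display up: body (285,215), cap at rows 128–182, parallel to the walls. Next I'll close the gripper, go round in front of the handle and push.

```bash
python3 -m creep '[[1,-50,8,0,0,0,0],[1,-51,8,0,0,0,0],[1,-51,8,0,0,0,0],[1,-50,8,0,0,0,0],[1,0,0,0,0,0,0]]' 25
python3 -m creep '[[1,0,0,50,0,0,0],[1,0,0,50,0,0,0],[1,0,0,14,0,0,0],[1,0,0,0,0,0,0]]' 25
python3 -m creep '[[1,10,0,0,0,0,0],[1,10,0,0,0,0,0],[1,5,0,0,0,0,0],[1,5,0,0,0,0,0]]' 25
```

```text
time_s: 17.45
ee_pos: [396.7, 68.0, 171.0]
ee_rot: [179.9, 0.3, -7.0]
force: [0.4, -0.5, -0.0]
gripper_width: 7.7
time_s: 17.95
ee_pos: [400.9, 68.3, 56.9]
ee_rot: [179.9, 0.2, -7.1]
force: [0.2, -0.2, 0.1]
gripper_width: 0.3
time_s: 18.45
ee_pos: [431.2, 64.7, 58.8]
ee_rot: [180.0, 0.0, -7.1]
force: [-1.6, 0.3, 1.4]
gripper_width: 0.5
```

```bash
python3 -m creep '[[1,4,0,0,0,0,0],[1,6,0,0,0,0,0],[1,8,0,0,0,0,0],[1,8,0,0,0,0,0],[1,8,0,0,0,0,0]]' 25
python3 -m creep '[[1,8,0,0,0,0,0],[1,8,0,0,0,0,0],[1,8,0,0,0,0,0],[1,8,0,0,0,0,0],[1,8,0,0,0,0,0]]' 25
python3 -m creep '[[1,8,0,0,0,0,0],[1,8,0,0,0,0,0],[1,8,0,0,0,0,0],[1,8,0,0,0,0,0],[1,8,0,0,0,0,0]]' 25
python3 -m creep '[[1,8,0,0,0,0,0],[1,8,0,0,0,0,0],[1,8,0,0,0,0,0],[1,8,0,0,0,0,0],[1,8,0,0,0,0,0]]' 25
```

```text
time_s: 19.08
ee_pos: [465.6, 60.4, 58.5]
ee_rot: [180.0, 0.0, -7.1]
force: [-1.7, -0.9, 0.9]
gripper_width: 0.3
time_s: 19.7
ee_pos: [505.2, 55.5, 58.6]
ee_rot: [180.0, 0.0, -7.1]
force: [-2.7, -0.8, 0.3]
gripper_width: 0.5
time_s: 20.32
ee_pos: [544.9, 50.7, 58.6]
ee_rot: [180.0, 0.0, -7.1]
force: [-2.0, -1.2, -0.3]
gripper_width: 0.3
time_s: 20.95
ee_pos: [584.7, 45.8, 58.6]
ee_rot: [180.0, -0.0, -7.1]
force: [-1.0, -1.0, 0.5]
gripper_width: 0.5
```

```bash
python3 -m creep '[[1,7,0,0,0,0,0],[1,6,0,0,0,0,0],[1,5,0,0,0,0,0],[1,4,0,0,0,0,0]]' 25
python3 -m creep '[[1,3,0,0,0,0,0],[1,3,0,0,0,0,0]]' 25
python3 -m creep '[[1,3,0,0,0,0,0],[1,2,0,0,0,0,0]]' 25
python3 -m creep '[[1,2,0,0,0,0,0],[1,0,0,0,0,0,0]]' 25
```

```text
time_s: 21.45
ee_pos: [606.3, 43.2, 58.6]
ee_rot: [-180.0, -0.0, -7.1]
force: [-2.5, -1.2, 0.2]
gripper_width: 0.6
time_s: 21.7
ee_pos: [612.1, 42.4, 58.7]
ee_rot: [180.0, 0.0, -7.1]
force: [-1.6, -0.5, -0.9]
gripper_width: 0.6
time_s: 21.95
ee_pos: [617.1, 41.8, 58.7]
ee_rot: [180.0, -0.0, -7.1]
force: [-1.5, -0.9, -0.3]
gripper_width: 0.3
time_s: 22.2
ee_pos: [617.2, 41.8, 58.6]
ee_rot: [180.0, 0.2, -7.1]
force: [-5.7, 0.1, 3.5]
gripper_width: 0.6
```

```bash
python3 -m creep '[[1,2,0,0,0,0,0],[1,2,0,0,0,0,0],[1,0,0,0,0,0,0]]' 25
python3 -m creep '[[1,-6,0,0,0,0,0],[1,-30,0,0,0,0,0],[1,-50,0,0,0,0,0],[1,0,0,-60,0,0,0],[1,0,0,-60,0,0,0]]' 25
python3 -m creep '[[1,-50,0,-40,0,0,0],[1,0,60,0,0,0,0],[1,0,60,0,0,0,0],[1,0,60,0,0,0,0],[1,0,0,0,0,0,0]]' 25
python3 - <<'E'
from h import *
for n in("scene","top"):
    f=grab_frame(n);cv2.imwrite(f"pics/{n}9.png",f["frame"][...,::-1])
E
```

```text
time_s: 22.58
ee_pos: [617.3, 41.7, 58.6]
ee_rot: [180.0, 0.7, -7.1]
force: [-15.6, 1.7, 9.2]
gripper_width: 0.4
time_s: 23.2
ee_pos: [537.0, 51.8, 179.5]
ee_rot: [-180.0, -0.0, -7.0]
force: [1.5, 0.9, 0.0]
gripper_width: 0.9
time_s: 23.82
ee_pos: [467.5, -124.6, 218.3]
ee_rot: [179.9, -0.2, -7.4]
force: [0.6, 0.4, -0.1]
gripper_width: 0.2
```

View pics/scene9.png

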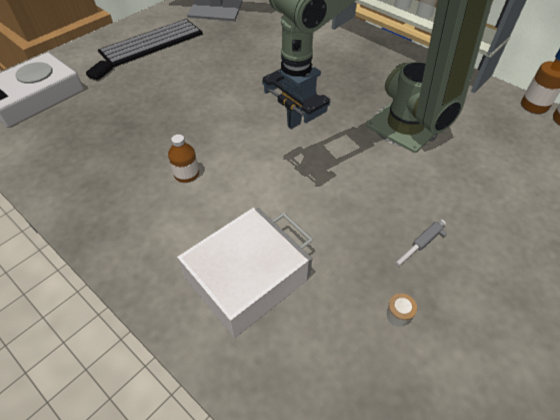

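View pics/top9.png

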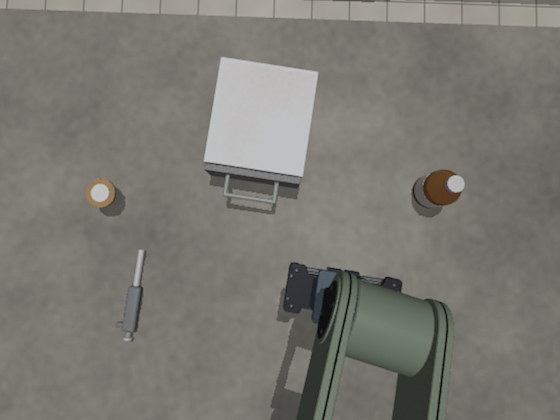

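Both views show the drawer shut (bar from about (226,196) to (275,202) in the top view), with the pipette, cup and bottle unmoved. I'll do a last numeric check of the gap and hand in.

```bash
python3 - <<'E'
from h import *
from workcell import job_done
f=grab_frame("top");a=ray(f,226.5,195.5,79);b=ray(f,275,201.5,79);m=(a+b)[:2]/2
print(m,(np.array([699.4,32.5])-m)@np.array([.9925,-.122]), state()["time_s"])
i0=cv2.imread("pics/top0.png").astype(int);d=np.abs(i0-f["frame"][...,::-1]).max(2)
print("change cup/pip/bottle",d[175:215,80:120].max(),d[245:345,110:150].max(),d[165:215,410:468].max())
print(job_done())
E
```

```text
[636.8153305   36.14680617] 62.56019483395185 23.975
change cup/pip/bottle 7 7 7
the job is handed in; nothing more can be done
None
```

The job is handed in after about 24 s of robot time; no verdict was reported.

- **Drawer opened:** I pulled it by the handle to its stop. The force rose to 23 N with no further motion, and the bar stood 250 mm in front of the cabinet, which matches fully out.
- **Tester placed:** I gripped it by the body and lowered it into the bay until the weight came off the gripper. I opened the jaws only to 55 mm to clear the walls. The wrist picture then showed it flat, display up, lengthwise and clear of the walls. I did not see inside the bay again after shutting the drawer.
- **Drawer shut:** I pushed on the handle until it stopped. The force built to 16 N with no further motion.

**Last checks:**
- The handle bar measured 62.6 mm in front of the cabinet against 60 mm expected for shut, which is close to the calibration error.
- The pipette, capped cup and bottle areas look the same in the top view as at the start.
- The arm is well clear of everything.

No check failed.

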